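Click the beaker's stirrer dial to its middle setting

TASK

One of the two magnetic stirrers carries the beaker: push the rim of that stirrer's knurled dial round with the fingertips from outside, by friction, until it clicks in with its pointer at the middle (long) mark, without running on to the third mark. Do not take the dial between the fingers, and leave the other stirrer's dial, the beaker, the bottle and everything else on the desk where they are. Finish clear of everything.

Things in the scene. Friction and masses are not known exactly. Their poses are not given: they have to be found in the camera images.
- beaker: Glass beaker, 66 mm across, 83 mm high, loose, standing on the plate of the stirrer whose dial is to be turned. Origin: centre of its underside.
- bottle: Clear glass bottle, 67 mm across, 152 mm high, loose, standing on the other stirrer's plate. Origin: centre of its underside.
- microscope_mid (a point): Point on the desk under the middle of the fixed microscope that stands between the stirrers: it reaches 140 mm towards and away from the robot, 140 mm to the right and 110 mm to the left of this point, and 370 mm up. Go over or round it.
- stirrer_a: Magnetic stirrer, fixed: white case 210 (its x) x 120 x 42 mm high. Origin: centre of its underside. Its x points from dial to plate, away from the robot within 0.25 rad; z up. Stirrers a and b look alike; one stands left, one right of the microscope, either way round. Three marks lie on the case on the plate side of the dial; the near side of its rim is free.
- dial_a (a joint): Dial of stirrer_a, rad, growing clockwise seen from above. It starts within 0.1 of 0, its pointer at the left short mark; the middle (long) mark is at +0.70, the third at +1.40. Detents at these marks, humps midway between: past one, it clicks by itself into the next detent. A hump takes about 3 N along the rim; a fingertip pressed on the rim with 8 to 15 N turns it by friction without slipping.
- dial_a_axis (a point): Centre of the top face of stirrer_a's dial, 69 mm above the desk, axes as stirrer_a. The dial: black, knurled, upright axis, radius 26 mm, underside 44 mm above the desk, over a flat grey collar (radius 33 mm, top at 44 mm); a light pointer line on top points to +x at the middle mark.
- plate_a (a point): Centre of the top of stirrer_a's plate, a metal disc 104 mm across, 50 mm above the desk, 110 mm beyond the dial's axis; axes as stirrer_a.
- stirrer_b: Magnetic stirrer, fixed: white case 210 (its x) x 120 x 42 mm high. Origin: centre of its underside. Its x points from dial to plate, away from the robot within 0.25 rad; z up. Stirrers a and b look alike; one stands left, one right of the microscope, either way round. Three marks lie on the case on the plate side of the dial; the near side of its rim is free.
- dial_b (a joint): Dial of stirrer_b, rad, growing clockwise seen from above. It starts within 0.1 of 0, its pointer at the right short mark; the middle (long) mark is at -0.70, the third at -1.40. Detents at these marks, humps midway between: past one, it clicks by itself into the next detent. A hump takes about 3 N along the rim; a fingertip pressed on the rim with 8 to 15 N turns it by friction without slipping.
- dial_b_axis (a point): Centre of the top face of stirrer_b's dial, 69 mm above the desk, axes as stirrer_b. The dial: black, knurled, upright axis, radius 26 mm, underside 44 mm above the desk, over a flat grey collar (radius 33 mm, top at 44 mm); a light pointer line on top points to +x at the middle mark.
- plate_b (a point): Centre of the top of stirrer_b's plate, a metal disc 104 mm across, 50 mm above the desk, 110 mm beyond the dial's axis; axes as stirrer_b.
- tally_counter: Bystander: hand tally counter, 72 x 50 x 22 mm. Loose; origin at the centre of its underside.
- oil_bottle: Bystander: small brown bottle with black cap, 26 mm across, 68 mm high. Loose; origin at the centre of its underside.
- forceps: Bystander: metal forceps lying flat, 125 mm long. Loose; origin at the centre of its underside.
- jar_cream: Bystander: small white jar with cream lid, 30 mm across, 36 mm high. Loose; origin at the centre of its underside.
- jar_blue: Bystander: small white jar with blue lid, 28 mm across, 42 mm high. Loose; origin at the centre of its underside.
- vial_amber: Bystander: brown bottle, 44 mm across, 122 mm high. Loose; origin at the centre of its underside.
Things that resemble listed ones, but are neither listed nor needed, are in the scene too. Leave any purple look-alike of the bottle alone.

How it is judged:
At the end, for the whole second after the job is handed in: The dial of the stirrer under the beaker rests within 0.15 rad of its middle detent, the other dial within 0.15 rad of its starting detent; beaker and bottle stand upright on their plates within 12 mm of where they stood (((horizontal distance between beaker and plate_a below 0.03 m and value of joint dial_a between 0.55 and 0.85 rad and value of joint dial_b between -0.15 and 0.15 rad) or (horizontal distance between beaker and plate_b below 0.03 m and value of joint dial_b between -0.85 and -0.55 rad and value of joint dial_a between -0.15 and 0.15 rad)) and velocity of joint dial_a between -0.1 and 0.1 rad/s and velocity of joint dial_b between -0.1 and 0.1 rad/s and distance of each of beaker, bottle from where it was at the start of the episode below 0.012 m and angle between each of beaker, bottle's own z axis and vertical below 0.1 rad); the robot touches nothing.
It fails at once if the dial runs past the middle mark towards the third (value of joint dial_a above 1.08 rad or value of joint dial_b below -1.08 rad).
It fails at once if the other stirrer's dial is turned ((horizontal distance between beaker and plate_a below 0.03 m and value of joint dial_b below -0.35 rad) or (horizontal distance between beaker and plate_b below 0.03 m and value of joint dial_a above 0.35 rad)).
It fails at once if a dial is taken between the fingers (grasp point within 18 mm of its axis and less than 15 mm above its top) ((horizontal distance between the grasp point and dial_a_axis below 0.018 m and z of the grasp point in the frame of dial_a_axis below 0.015 m) or (horizontal distance between the grasp point and dial_b_axis below 0.018 m and z of the grasp point in the frame of dial_b_axis below 0.015 m)).
It fails at once if the beaker or the bottle is shifted more than 12 mm or tipped (not (distance of each of beaker, bottle from where it was at the start of the episode below 0.012 m and angle between each of beaker, bottle's own z axis and vertical below 0.1 rad)).
It fails at once if a bystander is shifted more than 15 mm (distance of any of tally_counter, oil_bottle, forceps, jar_cream, jar_blue, vial_amber from where it was at the start of the episode above 0.015 m).
It also fails if it takes over 61 s, if anything falls off the work surface, if the arm or the gripper's body presses on something with over 40 N, if the wrist force passes 120 N, or if a joint passes its speed limit or range.

ROBOT

A 7-joint arm with a two-finger parallel gripper is mounted at the origin on a cart in front of the work surface, level with it; the furniture and walls round the work are solid. World frame = base frame: x ahead of the robot, y to its left, z up, the work surface at z = 0. Lengths are in m, angles in rad, forces in N, time in s.
With the tool pointing down it reaches from about 0.425 to 0.875 m from the base axis. Payload 4.7 kg.
Tool frame: the origin (TCP) lies at the very end of the fingers, on their centre line; the grasp point (between the pads) lies 19 mm behind it; x points along the fingers, z is the direction in which the jaws open and shut, and the axes are right-handed (so a half turn about x gives the same grasp; the last joint's range is limited). The gripper opens to 87 mm and grips with 3 to 60 N. Pads are 19 mm wide; open, the fingers measure 117 mm over their backs; the gripper's body (75 mm by 190 mm) begins 51 mm behind the grasp point.
Start: joints at [1.204, 0.321, -0.07, 1.45, 0.023, 1.371, -0.057], TCP at [0.242, -0.603, 0.223] pointing down, gripper open.
Joint ranges: [-2.86, 2.86], [-0.3, 2.09], [-1.38, 1.24], [0.06, 2.45], [-1.56, 4.7], [0.09, 2.05], [-2.69, 2.69]. Speed limits (rad/s): [2.57, 2.57, 3.14, 3.14, 3.14, 3.14, 3.14].

INTERFACE

Orientations are given as a rotation vector (axis times angle).
In Python, from bench import telemetry, viewer, workorder gives the robot as it stands.
- The arm moves only by the shell command python3 -m creep 'ROWS' [FORCE]. ROWS is JSON, a list of rows, each an object of numbers: "fingers": the opening, from 0 (shut) to 1 (fully open); "x", "y", "z": the shift along the tool's x, y, z in units of 40 mm (1.0 is 40 mm); "twist": the turn about the tool's x in units of 5 degrees (1.0 is 5 degrees). In form: [{"fingers": .., "x": .., "y": .., "z": .., "twist": ..}, ...]. A call has 1 to 20 rows; each row is the pose to reach, as a shift and turn from the pose commanded when the call began, along the tool's axes at that moment; what a row does not reach only later rows make up. A row lasts 1/12 s, in which the tool goes at most 41.7 mm and 7.16 degrees, less where a joint would pass 70% of its speed; a pose out of reach is approached as far as the arm can. A call with a gripper value outside its range is refused whole. The fingers move at their own pace and stop on an object; FORCE is the grip in N (left out, the last holds). Time passes only in rows, so rows that repeat a pose let the fingers close. It gives the time, the measured TCP pose, the force and the opening at its end, in the units of the state.
- telemetry.get_state(): the state, without advancing time (a new reading comes with each control period).
- viewer.get_image(name): name is "side" or "top" or "wrist"; returns a dict with "pixels" (480x640x3 uint8, red, green, blue), "z_map" (480x640 float32, m along the optical axis (not along the pixel's ray), 0 where there is no reading), "K" (3x3 intrinsics, pixels), "xyz" and "attitude" of the camera in the world. Camera axes: x right, y up, looking along -z (the intrinsics and any distortion apply to the point x, -y, -z); pixel columns grow to the right and rows downward; lengths in m; the calibration is good to about 2 mm. A picture is of the moment at which its call begins.
- workorder.close_job(): hands the job in, once; it reports no verdict.
The state is a dict: "time": time; "joint_positions": joint angles; "qd": joint speeds; "joint_torque": joint torques, N m; "position": TCP position; "tool_rot": TCP orientation; "ft_force": force on the tool from outside, world axes, zero at the start; "torque": the same for the moment, N m; "grip_width": opening from 0.0 (shut) to 1.0 (fully open).
Only numpy, scipy, OpenCV 4.12 (cv2) and the standard library are available. Lean on these libraries where they do the work, as an engineer would, in place of code of your own. Each camera call takes 0.05 s, during which the arm holds its last target.

## Working session

There is one attempt and no reset: what is moved stays moved. The work goes in short steps, Python scripts to look and compute and a shell command to move; the robot and the scene stay as the last step left them, time stands still between calls to the robot, and variables do not carry over. Pictures are saved under pics/ and viewed, and the job is handed in when it is done.

```bash
mkdir -p pics; ls
cat > h.py <<'E'
import numpy as np,cv2
from scipy.spatial.transform import Rotation as R
from bench import telemetry, viewer
def shot(n,f):
    d=viewer.get_image(n); cv2.imwrite('pics/'+f+'.png',d['pixels'][:,:,::-1]); np.savez('pics/'+f+'.npz',**d); return d
def att(d):
    a=np.array(d['attitude']); return a if a.shape==(3,3) else R.from_rotvec(a).as_matrix() if a.size==3 else R.from_quat(a).as_matrix()
def px(d,u,v,z=None,plane=None):
    K=d['K']; r=np.array([(u-K[0,2])/K[0,0],-(v-K[1,2])/K[1,1],-1.0])
    M=att(d); o=np.array(d['xyz'])
    if plane is not None:
        w=M@r; return o+w*(plane-o[2])/w[2]
    if z is None: z=d['z_map'][int(round(v)),int(round(u))]
    return o+M@(r*z)
E
python3 - <<'E'
from h import *
s=telemetry.get_state()
for k,v in s.items(): print(k,np.round(v,3))
for n in ('top','side','wrist'):
    d=shot(n,n+'0'); print(n,d['K'],d['xyz'],d['attitude'],[k for k in d])
E
```

```text
pics
time 0.0
joint_positions [ 1.204  0.322 -0.07   1.452  0.023  1.371 -0.057]
qd [ 0.    -0.001  0.     0.001  0.     0.     0.   ]
joint_torque [ 0.0000e+00 -4.9129e+01 -4.0300e-01 -3.1253e+01 -6.4000e-02  4.4000e-02
  0.0000e+00]
position [ 0.241 -0.603  0.221]
tool_rot [ 0.925  1.367 -0.924]
ft_force [-0.464 -0.399 -0.86 ]
torque [-0.025  0.022  0.014]
grip_width 0.998
top [[471.45148632   0.         320.86591208]
 [  0.         471.45148632 246.07305849]
 [  0.           0.           1.        ]] [ 0.31572788 -0.01032369  1.26338382] [ 0.10985699 -0.09297316 -1.55450173] ['pixels', 'z_map', 'K', 'xyz', 'attitude']
side [[486.23419166   0.         326.64364378]
 [  0.         486.23419166 234.66194641]
 [  0.           0.           1.        ]] [ 0.96628282 -0.3105866   1.04183776] [0.47894286 0.25681197 0.99218535] ['pixels', 'z_map', 'K', 'xyz', 'attitude']
wrist [[361.96172376   0.         316.98899533]
 [  0.         361.96172376 244.05888216]
 [  0.           0.           1.        ]] [ 0.31623996 -0.57433566  0.38391735] [-0.26151668  0.17793392 -1.1808963 ] ['pixels', 'z_map', 'K', 'xyz', 'attitude']
```

View pics/top0.png

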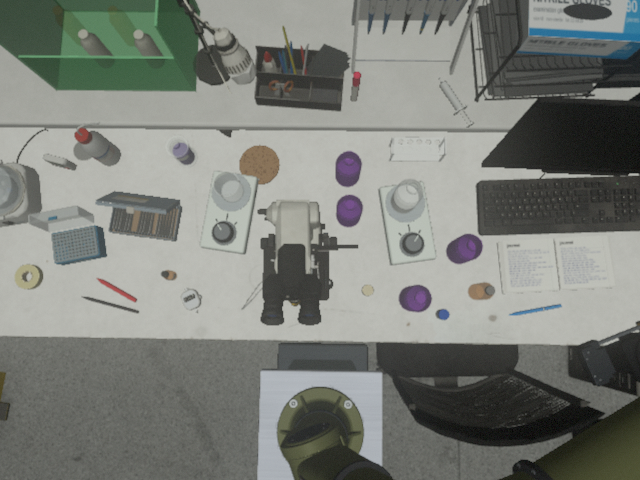

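View pics/side0.png

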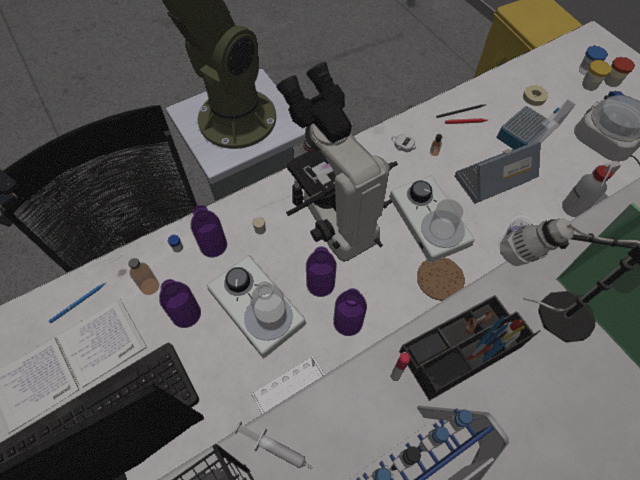

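View pics/wrist0.png

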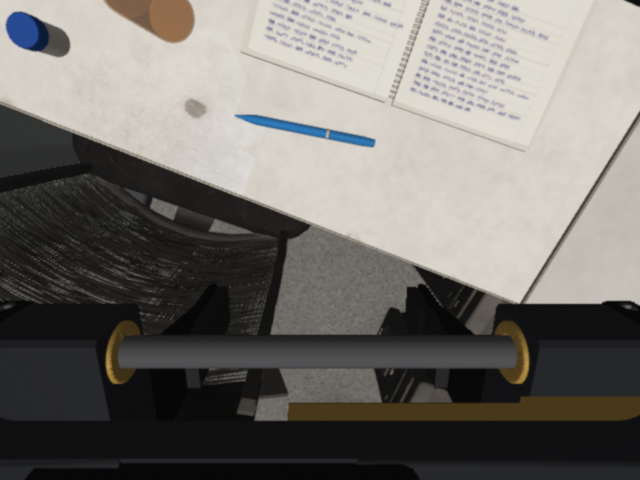

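Run:
```python
import cv2,numpy as np
t=cv2.imread('pics/top0.png');s=cv2.imread('pics/side0.png')
f=lambda im,u,v,w,h:cv2.resize(im[v:v+h,u:u+w],(400,400*h//w),interpolation=cv2.INTER_CUBIC)
a=np.hstack([f(t,185,160,100,100),f(t,365,170,100,100)]);
b=np.hstack([f(s,385,175,100,50*2),f(s,210,250,100,100)])
cv2.imwrite('pics/c1.png',a);cv2.imwrite('pics/c2.png',b)
```

```text
(no output)
```

View pics/c1.png

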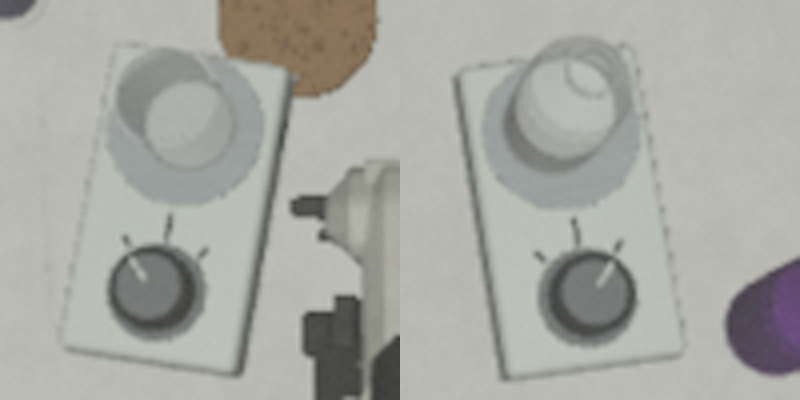

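View pics/c2.png

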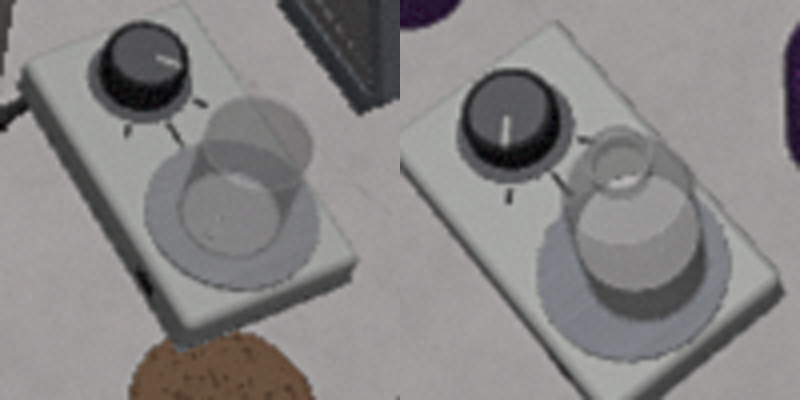

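Run:
```python
from h import *
t=dict(np.load('pics/top0.npz'));s=dict(np.load('pics/side0.npz'))
print('dial',px(t,222.9,231.3,plane=.069),px(s,421.2,188.9,plane=.069), px(t,222.5,231.3), px(s,421.3,189))
print('plate',px(t,185+46,160+31.5,plane=.05),px(s,385+58,175+54,plane=.05))
print('casecorners top',[px(t,185+u/4,160+v/4,plane=.042).round(4) for u,v in((115,43),(290,70),(65,345),(240,375))])
print('pointer tip/base',px(t,185+127/4,160+250/4,plane=.069),px(t,185+147/4,160+282/4,plane=.069))
# depth obstacles near dial
M=[]
for d,(n) in ((t,'t'),(s,'s')):
    v,u=np.mgrid[0:480,0:640]; z=d['z_map'];K=d['K']
    P=np.stack([(u-K[0,2])/K[0,0]*z,-(v-K[1,2])/K[1,1]*z,-z],-1)@att(d).T+np.array(d['xyz'])
    M.append(P[z>0])
P=np.vstack(M); np.save('cloud.npy',P)
g=np.zeros((30,40))
for x,y,zz in P:
    i=int((x-.2)/.02);j=int((.55-y)/.02)
    if 0<=i<30 and 0<=j<40: g[i,j]=max(g[i,j],zz)
print('cols y from .55 down by .02')
for i in range(29,-1,-1): print('%.2f'%(.2+.02*i),' '.join('%3d'%(1000*a) for a in g[i]))
```

```text
dial [0.50599678 0.25608339 0.069     ] [0.5084303  0.25556545 0.069     ] [0.50574791 0.25678271 0.07047856] [0.50835942 0.25613237 0.06807157]
plate [0.61565979 0.24329957 0.05      ] [0.61916825 0.23992084 0.05      ]
casecorners top [array([0.6739, 0.2934, 0.042 ]), array([0.6567, 0.1757, 0.042 ]), array([0.4699, 0.3173, 0.042 ]), array([0.4517, 0.2018, 0.042 ])]
pointer tip/base [0.52874634 0.27291797 0.069     ] [0.50804038 0.25913277 0.069     ]
cols y from .55 down by .02
0.78 120 122 121 123 122 120 121 121 120 121 121 121 119 121 121 120 121 372 374 374 338 120 121 121 119 120 121 120 122 122 121 121 121 121 121 121 120 121 121 120
0.76 121 119 118 121 119 120 119 120 119 121 118 119 119 119 120 119 120 119 332 326 118 118 120 120 122 120 120 119 119 118 120 119 120 119 121 119 119 119 120 117
0.74 186   6   5   5   7   4   0  99 100 101   5   6   4   5   6   7  11  15  12  15  13   6   5   5   6   6   7   7   5   4   4   5   4   4   5   9  72  71  70  70
0.72 119   5   6   5   7   6   2 103 115 110  93   5   6   7   5   9  16  14  13  14  15  12   6   5   5   8   6   6   6
[... 3634 characters left out ...]
   7   6   7   6   5   5   5   4   7   3
0.26   7   3   4   4   4   4   4   6   5   5   5   6   5   6   5   6   5   4   4   7   3   4   8   5   5   3   5   5   6   5   5   3   6   4   5   4   6   4   3   6
0.24   6   4   5   3   5   4   7   7   6   6   4   4   6   5   5   5   6   6   6   4   5   3   5   5   5   4   5   6   6   5   6   4   5   6   5   5   4   7   4   7
0.22   4   3   4   3   3   7   5   3   5   5   4   5   3   7   4   3   3   4   4   4   4   4   4   4   4   7   2   5   4   4   5   5   9   4   4   5   4   5   4   6
0.20   0   0   0   0   0   0   0   0   0   0   0   0   0   0   0   0   0   0   0   0   0   0   0   0   0   0   0   0   0   0   0   0   0   0   0   0   0   0   0   0
```

```bash
cat >> h.py <<'E'
def st(target=None,dyaw=None):
    s=telemetry.get_state(); M=R.from_rotvec(s['tool_rot']).as_matrix(); p=np.array(s['position'])
    print('t',s['time'],'p',p.round(4),'f',np.round(s['ft_force'],2),'grip',round(s['grip_width'],3))
    print('toolx',M[:,0].round(3),'y',M[:,1].round(3),'z',M[:,2].round(3),'q',np.round(s['joint_positions'],2))
    if target is not None: print('units to',target,(M.T@(np.array(target)-p)/.04).round(2))
E
python3 - <<'E'
from h import *
st([.241,-.603,.46]);st([.5,-.35,.46]);st([.6,0,.46]);st([.46,.25,.46])
P=np.load('cloud.npy');P=P[P[:,2]>.3]
for a in np.arange(.2,1.0,.05):
    q=P[(P[:,0]>=a)&(P[:,0]<a+.05)]
    if len(q): print(round(a,2),[(round(y,2),round(q[(q[:,1]>=y)&(q[:,1]<y+.1)][:,2].max(),2)) for y in np.arange(-.8,.6,.1) if ((q[:,1]>=y)&(q[:,1]<y+.1)).any()])
E
```

```text
t 0.15 p [ 0.2414 -0.6031  0.2217] f [ 0.41 -0.08 -0.03] grip 1.002
toolx [-0.001  0.001 -1.   ] y [ 0.928  0.372 -0.   ] z [ 0.372 -0.928 -0.001] q [ 1.2   0.32 -0.07  1.45  0.02  1.37 -0.06]
units to [0.241, -0.603, 0.46] [-5.96 -0.01 -0.01]
t 0.15 p [ 0.2414 -0.6031  0.2217] f [ 0.41 -0.08 -0.03] grip 1.002
toolx [-0.001  0.001 -1.   ] y [ 0.928  0.372 -0.   ] z [ 0.372 -0.928 -0.001] q [ 1.2   0.32 -0.07  1.45  0.02  1.37 -0.06]
units to [0.5, -0.35, 0.46] [-5.95  8.35 -3.48]
t 0.15 p [ 0.2414 -0.6031  0.2217] f [ 0.41 -0.08 -0.03] grip 1.002
toolx [-0.001  0.001 -1.   ] y [ 0.928  0.372 -0.   ] z [ 0.372 -0.928 -0.001] q [ 1.2   0.32 -0.07  1.45  0.02  1.37 -0.06]
units to [0.6, 0, 0.46] [ -5.94  13.93 -10.67]
t 0.15 p [ 0.2414 -0.6031  0.2217] f [ 0.41 -0.08 -0.03] grip 1.002
toolx [-0.001  0.001 -1.   ] y [ 0.928  0.372 -0.   ] z [ 0.372 -0.928 -0.001] q [ 1.2   0.32 -0.07  1.45  0.02  1.37 -0.06]
units to [0.46, 0.25, 0.46] [ -5.93  13.   -17.78]
0.2 [(np.float64(-0.6), np.float64(0.4)), (np.float64(-0.5), np.float64(0.63))]
0.25 [(np.float64(-0.7), np.float64(0.35)), (np.flo
[... 1084 characters left out ...]
t64(0.41)), (np.float64(0.1), np.float64(0.42)), (np.float64(0.2), np.float64(0.41)), (np.float64(0.3), np.float64(0.41))]
0.9 [(np.float64(-0.7), np.float64(0.36)), (np.float64(-0.6), np.float64(0.37)), (np.float64(-0.5), np.float64(0.36)), (np.float64(-0.4), np.float64(0.41)), (np.float64(-0.0), np.float64(0.32)), (np.float64(0.2), np.float64(0.41)), (np.float64(0.3), np.float64(0.41))]
0.95 [(np.float64(-0.7), np.float64(0.36)), (np.float64(-0.6), np.float64(0.36)), (np.float64(-0.5), np.float64(0.36)), (np.float64(-0.4), np.float64(0.34)), (np.float64(-0.3), np.float64(0.41)), (np.float64(-0.2), np.float64(0.42)), (np.float64(-0.1), np.float64(0.41)), (np.float64(0.3), np.float64(0.35))]
```

```bash
python3 -m creep '[{"fingers":0,"x":-1,"y":0,"z":0,"twist":0},{"fingers":0,"x":-2,"y":0,"z":0,"twist":0},{"fingers":0,"x":-3,"y":0,"z":0,"twist":0},{"fingers":0,"x":-4,"y":0,"z":0,"twist":0},{"fingers":0,"x":-5,"y":0,"z":0,"twist":0},{"fingers":0,"x":-6,"y":0,"z":0,"twist":0},{"fingers":0,"x":-6,"y":0,"z":0,"twist":0},{"fingers":0,"x":-6,"y":1,"z":-0.4,"twist":0},{"fingers":0,"x":-6,"y":2,"z":-0.8,"twist":0},{"fingers":0,"x":-6,"y":3,"z":-1.2,"twist":0},{"fingers":0,"x":-6,"y":4,"z":-1.6,"twist":0},{"fingers":0,"x":-6,"y":5,"z":-2,"twist":0},{"fingers":0,"x":-6,"y":6,"z":-2.5,"twist":0},{"fingers":0,"x":-6,"y":7,"z":-3,"twist":0},{"fingers":0,"x":-6,"y":8,"z":-3.5,"twist":0},{"fingers":0,"x":-6,"y":8.3,"z":-3.5,"twist":0},{"fingers":0,"x":-6,"y":8.3,"z":-3.5,"twist":0}]' 30; python3 -c "
from h import *
st([.6,-.05,.46]);st([.49,.26,.46])"
```

```text
time: 1.57
position: [0.5031, -0.3429, 0.4617]
tool_rot: [0.919, 1.371, -0.911]
ft_force: [0.6, 0.4, -0.8]
grip_width: 0.004
t 1.5667 p [ 0.5031 -0.3429  0.4617] f [ 0.59  0.44 -0.8 ] grip 0.004
toolx [ 0.002  0.004 -1.   ] y [0.924 0.383 0.003] z [ 0.383 -0.924 -0.003] q [ 0.75  0.25 -0.26  1.07  0.06  1.82 -0.67]
units to [0.6, -0.05, 0.46] [ 0.08  5.04 -5.84]
t 1.5667 p [ 0.5031 -0.3429  0.4617] f [ 0.59  0.44 -0.8 ] grip 0.004
toolx [ 0.002  0.004 -1.   ] y [0.924 0.383 0.003] z [ 0.383 -0.924 -0.003] q [ 0.75  0.25 -0.26  1.07  0.06  1.82 -0.67]
units to [0.49, 0.26, 0.46] [  0.11   5.47 -14.05]
```

```bash
python3 -m creep '[{"fingers":0,"x":0,"y":0.6,"z":-0.7,"twist":-1.2},{"fingers":0,"x":0,"y":1.2,"z":-1.4,"twist":-2.4},{"fingers":0,"x":0,"y":1.8,"z":-2.1,"twist":-3.6},{"fingers":0,"x":0,"y":2.4,"z":-2.8,"twist":-4.8},{"fingers":0,"x":0,"y":3,"z":-3.5,"twist":-6},{"fingers":0,"x":0,"y":3.6,"z":-4.2,"twist":-7.2},{"fingers":0,"x":0,"y":4.2,"z":-4.9,"twist":-8.4},{"fingers":0,"x":0,"y":5,"z":-5.8,"twist":-9.6},{"fingers":0,"x":0,"y":5,"z":-6.6,"twist":-10.8},{"fingers":0,"x":0,"y":5.1,"z":-7.4,"twist":-12},{"fingers":0,"x":0,"y":5.1,"z":-8.2,"twist":-13.2},{"fingers":0,"x":0,"y":5.2,"z":-9,"twist":-14.4},{"fingers":0,"x":0,"y":5.2,"z":-9.8,"twist":-15.6},{"fingers":0,"x":0,"y":5.3,"z":-10.6,"twist":-16.8},{"fingers":0,"x":0,"y":5.3,"z":-11.4,"twist":-18},{"fingers":0,"x":0,"y":5.4,"z":-12.2,"twist":-19.2},{"fingers":0,"x":0,"y":5.4,"z":-13,"twist":-20.4},{"fingers":0,"x":0,"y":5.5,"z":-14,"twist":-21.6},{"fingers":0,"x":0,"y":5.5,"z":-14,"twist":-22.8},{"fingers":0,"x":0,"y":5.5,"z":-14,"twist":-24}]'
python3 - <<'E'
from h import *
st([.49,.26,.3]);shot('side','side1');shot('top','top1');shot('wrist','w1')
E
```

```text
time: 3.23
position: [0.4922, 0.2543, 0.4624]
tool_rot: [-0.714, 1.45, 0.715]
ft_force: [-0.5, -1.6, -0.7]
grip_width: 0.001
t 3.2333 p [0.4922 0.2543 0.4624] f [-0.53 -1.63 -0.69] grip 0.001
toolx [-0.  0. -1.] y [-0.793  0.609  0.   ] z [0.609 0.793 0.   ] q [ 0.17  0.19 -0.85  1.2   0.14  1.81  0.29]
units to [0.49, 0.26, 0.3] [4.06 0.13 0.08]
```

View pics/side1.png

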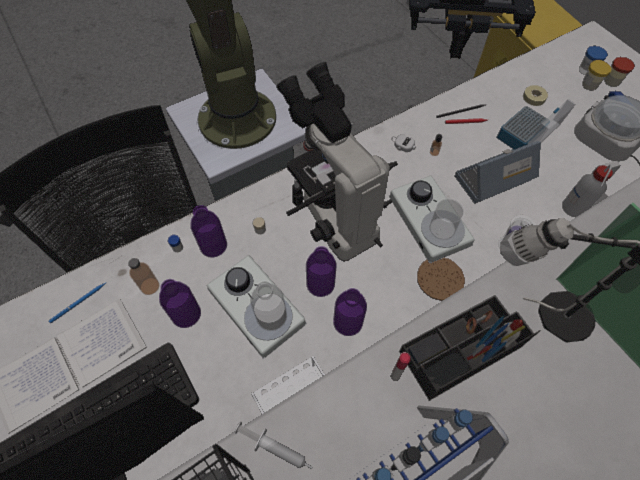

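View pics/w1.png

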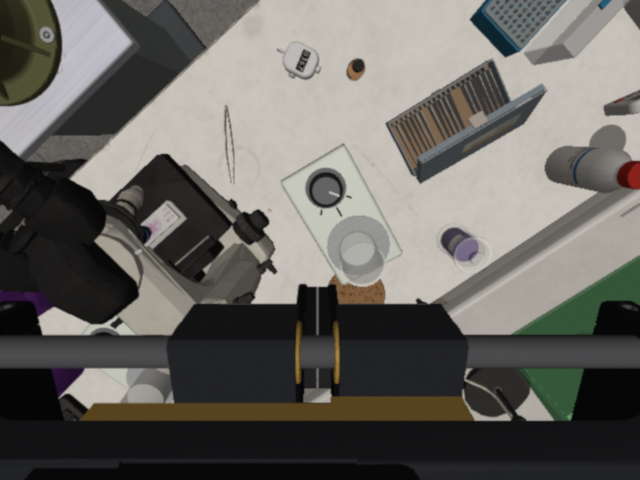

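Run:
```python
from h import *
d=dict(np.load('pics/w1.npz'));im=d['pixels'][130:300,260:420,::-1]
cv2.imwrite('pics/c3.png',cv2.resize(im,(640,680),interpolation=cv2.INTER_CUBIC)[:600])
g=cv2.cvtColor(d['pixels'],cv2.COLOR_RGB2GRAY)
c=cv2.HoughCircles(cv2.resize(g[160:215,295:355],None,fx=4,fy=4,interpolation=cv2.INTER_CUBIC),cv2.HOUGH_GRADIENT,1,50,param1=100,param2=20,minRadius=40,maxRadius=110)
print(c, d['K'][0,0]*.026/.39*4)
```

```text
[[[122.5 112.5  80.7]]] 96.52312633553909
```

View pics/c3.png

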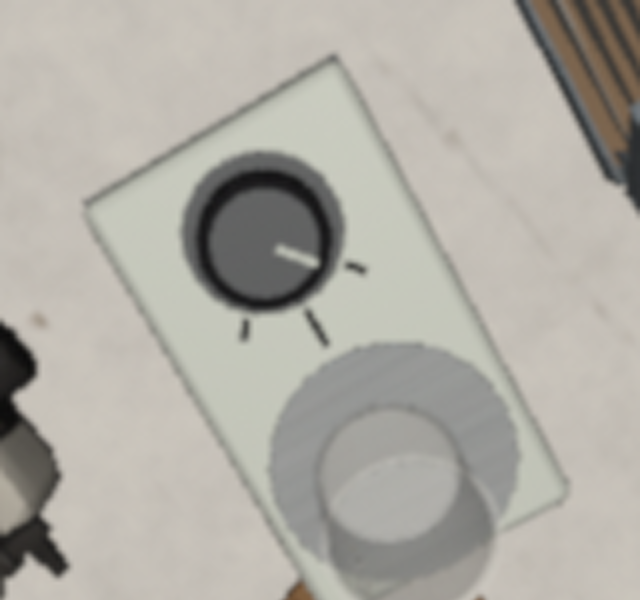

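Run:
```python
from h import *
d=dict(np.load('pics/w1.npz'))
D=px(d,325.9,190.6,plane=.069);print('dial',D)
pl=px(d,260+394/4,130+466/4,plane=.05);print('plate',pl, np.arctan2(*(pl-D)[[1,0]]))
t1=px(d,260+317/4,130+263/4,plane=.069);t0=px(d,260+277/4,130+247/4,plane=.069);print('ptr',np.arctan2(*(t1-t0)[[1,0]]),np.arctan2(*(t1-D)[[1,0]]))
a,b=px(d,260+307/4,130+312/4,plane=.042),px(d,260+327/4,130+345/4,plane=.042);print('midmark',np.arctan2(*(b-a)[[1,0]]),np.arctan2(*(b-D)[[1,0]]))
a,b=px(d,260+335/4,130+57/4,plane=.042),px(d,260+568/4,130+490/4,plane=.042);print('edge',np.arctan2(*(b-a)[[1,0]]),np.linalg.norm(b-a))
```

```text
dial [0.50523984 0.25793067 0.069     ]
plate [0.61500645 0.24215615 0.05      ] -0.14273237834498081
ptr 0.5253159542296083 0.5375412393896799
midmark -0.11584974263282433 -0.13839303708504375
edge -0.14039626936503238 0.20470643637716832
```

Run:
```python
from h import *
P=[np.load('cloud.npy')]
d=dict(np.load('pics/w1.npz'));v,u=np.mgrid[0:480,0:640]; z=d['z_map'];K=d['K']
Q=np.stack([(u-K[0,2])/K[0,0]*z,-(v-K[1,2])/K[1,1]*z,-z],-1)@att(d).T+np.array(d['xyz'])
P.append(Q[(z>0)&(v<285)])
P=np.vstack(P);P=P[(P[:,2]>.1)&(P[:,0]>.25)&(P[:,0]<.7)&(P[:,1]>.05)&(P[:,1]<.5)&(P[:,2]<.3)]
D=np.array([.506,.257])
for th in range(-10,50,5):
  az=-.138+np.pi-np.radians(th); n=np.array([np.cos(az),np.sin(az)]); t=np.array([n[1],-n[0]])
  o=[]
  for s in(-.015,-.009,0,.009,.015):
    c=D+.038*n+s*t; q=P[:,:2]-c
    dx=np.maximum(abs(q@t)-.095,0);dy=np.maximum(abs(q@n)-.0375,0); h=np.hypot(dx,dy);i=h.argmin()
    o.append((int(h[i]*1e3),P[i].round(2).tolist()))
  print(th,round(az,2),o)
```

```text
-10 3.18 [(6, [0.44, 0.14, 0.15]), (12, [0.44, 0.14, 0.15]), (21, [0.43, 0.14, 0.16]), (30, [0.43, 0.14, 0.16]), (36, [0.43, 0.14, 0.16])]
-5 3.09 [(11, [0.45, 0.14, 0.17]), (17, [0.45, 0.14, 0.17]), (26, [0.52, 0.14, 0.26]), (34, [0.52, 0.14, 0.26]), (35, [0.54, 0.39, 0.11])]
0 3.0 [(15, [0.45, 0.14, 0.17]), (21, [0.45, 0.14, 0.17]), (30, [0.45, 0.14, 0.17]), (34, [0.54, 0.39, 0.12]), (29, [0.54, 0.39, 0.12])]
5 2.92 [(18, [0.45, 0.14, 0.17]), (24, [0.45, 0.14, 0.17]), (33, [0.45, 0.14, 0.17]), (30, [0.54, 0.39, 0.12]), (25, [0.54, 0.39, 0.12])]
10 2.83 [(20, [0.45, 0.14, 0.17]), (26, [0.45, 0.14, 0.17]), (35, [0.45, 0.14, 0.17]), (30, [0.54, 0.39, 0.12]), (24, [0.54, 0.39, 0.12])]
15 2.74 [(21, [0.45, 0.14, 0.17]), (27, [0.45, 0.14, 0.17]), (36, [0.45, 0.14, 0.17]), (29, [0.54, 0.39, 0.12]), (23, [0.54, 0.39, 0.12])]
20 2.65 [(22, [0.45, 0.14, 0.17]), (28, [0.45, 0.14, 0.17]), (36, [0.54, 0.39, 0.12]), (27, [0.54, 0.39, 0.12]), (21, [0.54, 0.39, 0.12])]
25 2.57 [(27, [0.45, 0.14, 0.15]), (31, [0.45, 0.14, 0.17]), (32, [0.54, 0.39, 0.12]), (23, [0.54, 0.39, 0.12]), (17, [0.54, 0.39, 0.12])]
30 2.48 [(32, [0.44, 0.14, 0.17]), (37, [0.44, 0.14, 0.15]), (28, [0.54, 0.39, 0.12]), (19, [0.54, 0.39, 0.12]), (13, [0.54, 0.39, 0.12])]
35 2.39 [(38, [0.54, 0.39, 0.12]), (32, [0.54, 0.39, 0.12]), (23, [0.54, 0.39, 0.12]), (14, [0.54, 0.39, 0.12]), (8, [0.54, 0.39, 0.12])]
40 2.31 [(32, [0.54, 0.39, 0.12]), (26, [0.54, 0.39, 0.12]), (17, [0.54, 0.39, 0.12]), (8, [0.54, 0.39, 0.12]), (2, [0.54, 0.39, 0.12])]
45 2.22 [(27, [0.54, 0.39, 0.12]), (21, [0.54, 0.39, 0.12]), (13, [0.54, 0.39, 0.12]), (6, [0.54, 0.39, 0.12]), (2, [0.55, 0.39, 0.11])]
```

```bash
python3 -m creep '[{"fingers":0,"x":0,"y":0.5,"z":-0.1,"twist":-1},{"fingers":0,"x":0,"y":1.1,"z":-0.2,"twist":-2},{"fingers":0,"x":1,"y":1.1,"z":-0.2,"twist":-2},{"fingers":0,"x":2,"y":1.1,"z":-0.2,"twist":-2},{"fingers":0,"x":3,"y":1.1,"z":-0.2,"twist":-2},{"fingers":0,"x":4,"y":1.1,"z":-0.2,"twist":-2},{"fingers":0,"x":5,"y":1.1,"z":-0.2,"twist":-2},{"fingers":0,"x":6,"y":1.1,"z":-0.2,"twist":-2},{"fingers":0,"x":6.5,"y":1.1,"z":-0.2,"twist":-2},{"fingers":0,"x":6.5,"y":1.1,"z":-0.2,"twist":-2}]'
python3 - <<'E'
from h import *
st([.453,.2745,.054]);shot('side','side2');shot('top','top2');shot('wrist','w2')
E
```

```text
time: 4.22
position: [0.452, 0.2692, 0.1974]
tool_rot: [-0.837, 1.413, 0.838]
ft_force: [-0.2, -0.3, 0.5]
grip_width: 0.001
t 4.2167 p [0.452  0.2692 0.1974] f [-0.25 -0.32  0.49] grip 0.001
toolx [-0.008 -0.004 -1.   ] y [-0.879  0.476  0.005] z [ 0.476  0.879 -0.007] q [ 0.22  0.15 -0.87  1.76  0.12  1.29  0.39]
units to [0.453, 0.2745, 0.054] [3.59 0.02 0.15]
```

View pics/side2.png

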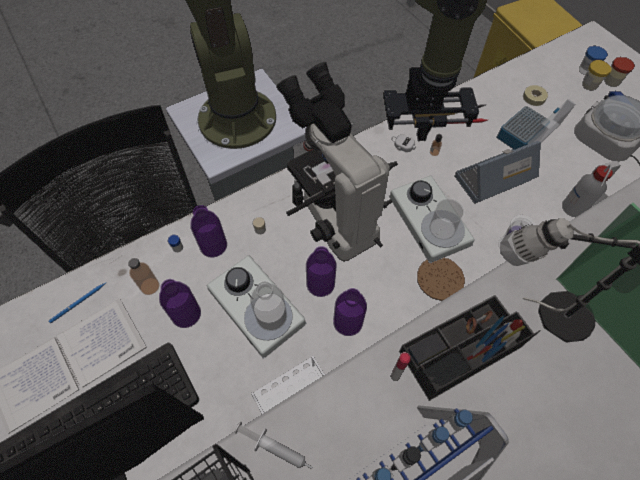

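View pics/top2.png

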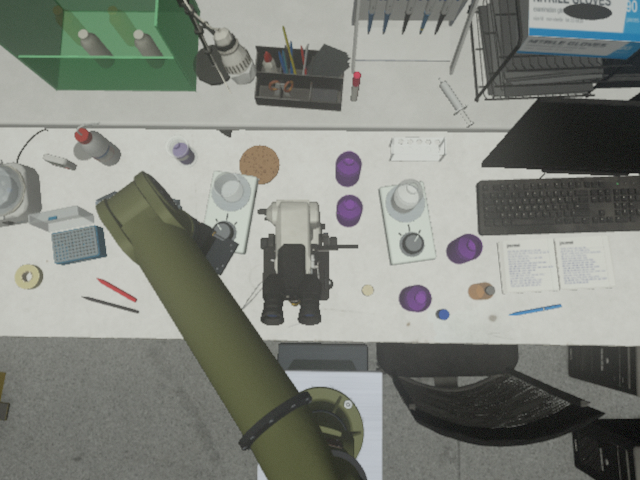

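View pics/w2.png

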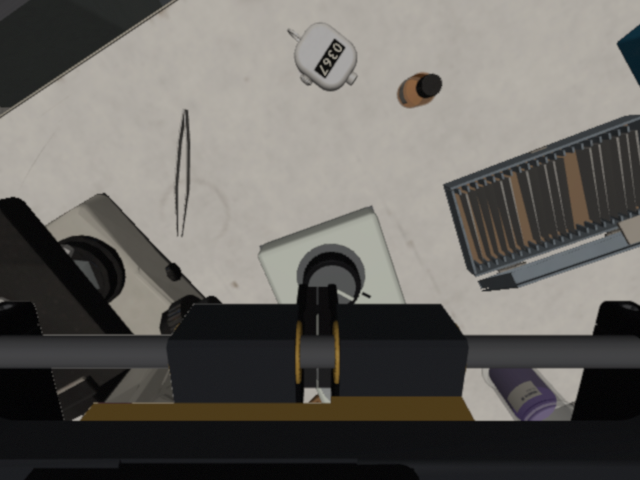

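```bash
python3 -m creep '[{"fingers":0,"x":0.8,"y":0,"z":0.1,"twist":0},{"fingers":0,"x":1.6,"y":0,"z":0.1,"twist":0},{"fingers":0,"x":2.4,"y":0,"z":0.1,"twist":0},{"fingers":0,"x":3,"y":0,"z":0.1,"twist":0},{"fingers":0,"x":3.5,"y":0,"z":0.1,"twist":0},{"fingers":0,"x":3.5,"y":0,"z":0.1,"twist":0},{"fingers":0,"x":3.5,"y":0,"z":0.1,"twist":0}]'
python3 - <<'E'
from h import *
st([.453,.2745,.054]);shot('side','side3');d=shot('wrist','w3')
cv2.imwrite('pics/c4.png',cv2.resize(d['pixels'][200:350,220:420,::-1],(800,600)))
d=dict(np.load('pics/side3.npz'));cv2.imwrite('pics/c5.png',cv2.resize(d['pixels'][130:280,360:560,::-1],(800,600)))
E
```

```text
time: 4.95
position: [0.4573, 0.2765, 0.0639]
tool_rot: [-0.839, 1.402, 0.839]
ft_force: [0.2, -0.1, -0.5]
grip_width: 0.008
t 4.95 p [0.4573 0.2765 0.0639] f [ 0.16 -0.14 -0.48] grip 0.008
toolx [ 0.001  0.001 -1.   ] y [-0.881  0.473 -0.   ] z [0.473 0.881 0.001] q [ 0.14  0.32 -0.83  1.9   0.27  1.04  0.27]
units to [0.453, 0.2745, 0.054] [ 0.25  0.07 -0.09]
```

View pics/c4.png

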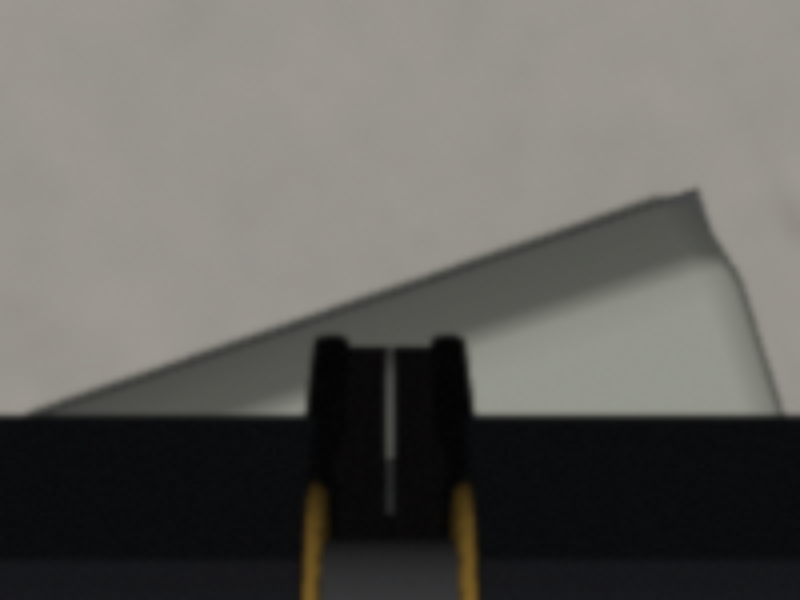

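View pics/c5.png

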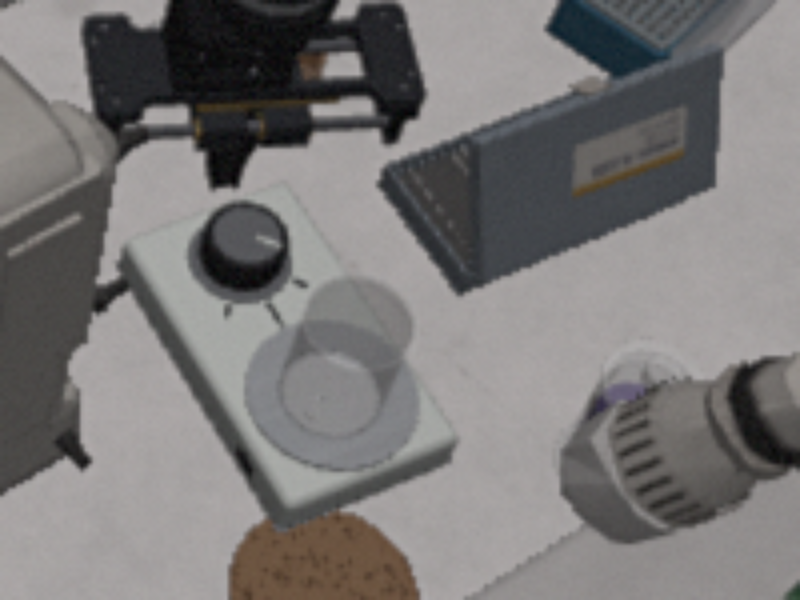

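```bash
python3 -m creep '[{"fingers":0,"x":0.15,"y":0,"z":-0.1,"twist":0},{"fingers":0,"x":0.2,"y":-0.1,"z":-0.1,"twist":0},{"fingers":0,"x":0.2,"y":-0.2,"z":-0.1,"twist":0},{"fingers":0,"x":0.2,"y":-0.25,"z":-0.1,"twist":0},{"fingers":0,"x":0.2,"y":-0.3,"z":-0.1,"twist":0},{"fingers":0,"x":0.2,"y":-0.3,"z":-0.1,"twist":0},{"fingers":0,"x":0.2,"y":-0.3,"z":-0.1,"twist":0}]'
cat >> h.py <<'E'
def rel():
    s=telemetry.get_state(); M=R.from_rotvec(s['tool_rot']).as_matrix(); p=np.array(s['position'])
    q=p-np.array([.506,.257,0]); f=M.T@np.array(s['ft_force'])
    print('t',round(s['time'],2),'normal %.4f tang %.4f z %.4f'%(q@M[:,1],q@M[:,2],p[2]),'f tool xyz',f.round(2))
E
python3 -c "
from h import *
rel()"
```

```text
time: 5.63
position: [0.4651, 0.2668, 0.0546]
tool_rot: [-0.839, 1.403, 0.84]
ft_force: [-0.3, 0.5, -0.1]
grip_width: 0.003
t 5.63 normal 0.0407 tang -0.0107 z 0.0546 f tool xyz [0.06 0.48 0.34]
```

```bash
python3 -m creep '[{"fingers":0,"x":0,"y":-0.03,"z":0,"twist":0},{"fingers":0,"x":0,"y":-0.06,"z":0,"twist":0},{"fingers":0,"x":0,"y":-0.09,"z":0,"twist":0},{"fingers":0,"x":0,"y":-0.09,"z":0,"twist":0},{"fingers":0,"x":0,"y":-0.09,"z":0,"twist":0}]';python3 -c "
from h import *
rel()"
```

```text
time: 6.05
position: [0.4669, 0.2658, 0.0545]
tool_rot: [-0.84, 1.404, 0.842]
ft_force: [-4.8, 1.4, 3.0]
grip_width: 0.006
t 6.05 normal 0.0388 tang -0.0107 z 0.0545 f tool xyz [-3.01  4.91 -1.07]
```

```bash
python3 -m creep '[{"fingers":0,"x":0,"y":-0.02,"z":0,"twist":0},{"fingers":0,"x":0,"y":-0.04,"z":0,"twist":0},{"fingers":0,"x":0,"y":-0.05,"z":0,"twist":0},{"fingers":0,"x":0,"y":-0.05,"z":0,"twist":0},{"fingers":0,"x":0,"y":-0.05,"z":0,"twist":0}]';python3 -c "
from h import *
rel()"
```

```text
time: 6.47
position: [0.467, 0.2659, 0.0544]
tool_rot: [-0.839, 1.405, 0.844]
ft_force: [-8.2, 2.7, 5.3]
grip_width: 0.005
t 6.47 normal 0.0388 tang -0.0106 z 0.0544 f tool xyz [-5.28  8.54 -1.53]
```

```bash
python3 -m creep '[{"fingers":0,"x":0,"y":-0.02,"z":0,"twist":0},{"fingers":0,"x":0,"y":-0.04,"z":0,"twist":0},{"fingers":0,"x":0,"y":-0.04,"z":0.03,"twist":0},{"fingers":0,"x":0,"y":-0.04,"z":0.06,"twist":0},{"fingers":0,"x":0,"y":-0.04,"z":0.09,"twist":0},{"fingers":0,"x":0,"y":-0.04,"z":0.12,"twist":0},{"fingers":0,"x":0,"y":-0.04,"z":0.15,"twist":0},{"fingers":0,"x":0,"y":-0.04,"z":0.15,"twist":0}]';python3 - <<'E'
from h import *
rel();d=shot('side','side4');cv2.imwrite('pics/c6.png',cv2.resize(d['pixels'][160:220,390:470,::-1],(800,600),interpolation=cv2.INTER_CUBIC))
E
```

```text
time: 7.13
position: [0.4698, 0.2717, 0.0545]
tool_rot: [-0.839, 1.406, 0.847]
ft_force: [-12.3, 4.6, 6.8]
grip_width: 0.004
t 7.13 normal 0.0392 tang -0.0041 z 0.0545 f tool xyz [-6.75 13.05 -1.73]
```

View pics/c6.png

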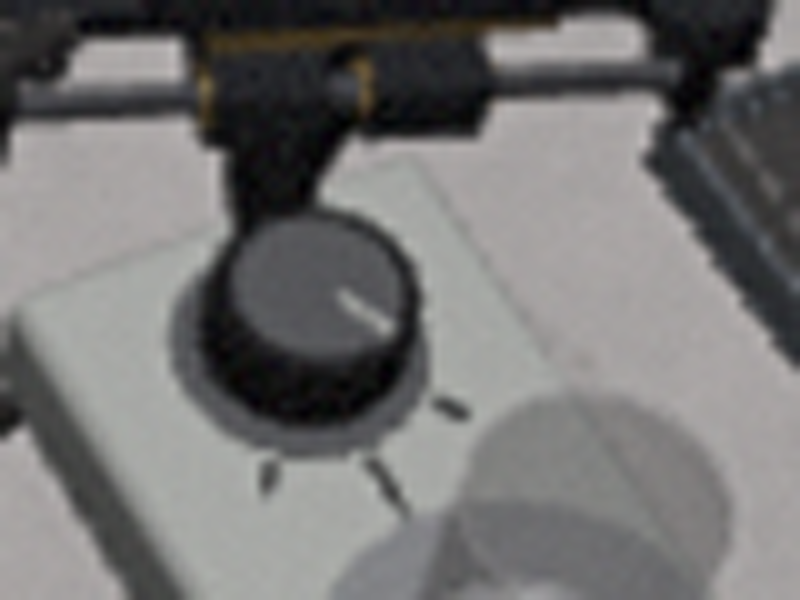

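```bash
python3 -m creep '[{"fingers":0,"x":0,"y":0,"z":0.03,"twist":0},{"fingers":0,"x":0,"y":0,"z":0.06,"twist":0},{"fingers":0,"x":0,"y":0,"z":0.09,"twist":0},{"fingers":0,"x":0,"y":0,"z":0.12,"twist":0},{"fingers":0,"x":0,"y":0,"z":0.15,"twist":0},{"fingers":0,"x":0,"y":0,"z":0.18,"twist":0},{"fingers":0,"x":0,"y":0,"z":0.18,"twist":0},{"fingers":0,"x":0,"y":0,"z":0.18,"twist":0}]';python3 - <<'E'
from h import *
rel();d=shot('side','side5');cv2.imwrite('pics/c7.png',cv2.resize(d['pixels'][160:220,390:470,::-1],(800,600),interpolation=cv2.INTER_CUBIC))
def w(u,v): return px(d,390+u/10,160+v/10,plane=.069)
E
```

```text
time: 7.85
position: [0.4738, 0.2785, 0.0544]
tool_rot: [-0.838, 1.404, 0.847]
ft_force: [-9.4, 6.5, 4.1]
grip_width: 0.005
t 7.85 normal 0.0389 tang 0.0039 z 0.0544 f tool xyz [-4.08 11.36  1.29]
```

View pics/c7.png

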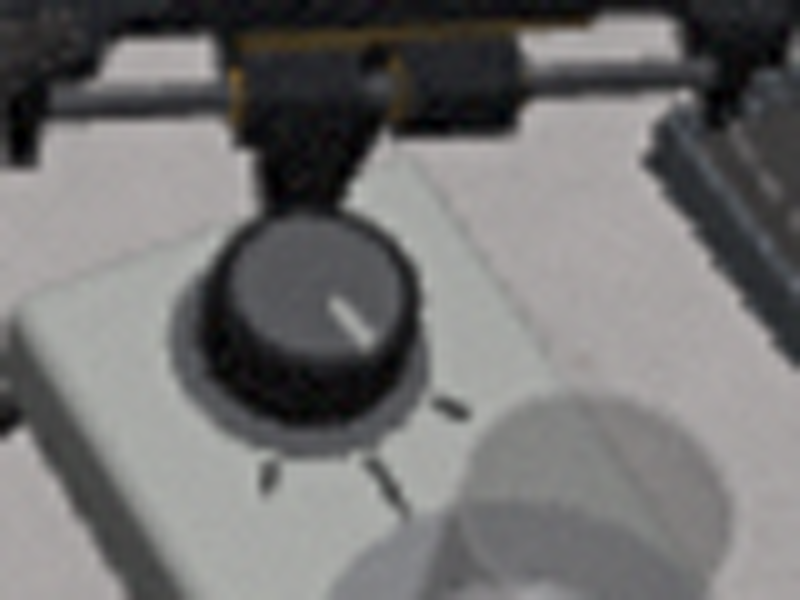

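```bash
python3 -m creep '[{"fingers":0,"x":0,"y":0,"z":0.03,"twist":0},{"fingers":0,"x":0,"y":0,"z":0.06,"twist":0},{"fingers":0,"x":0,"y":0,"z":0.07,"twist":0},{"fingers":0,"x":0,"y":0,"z":0.07,"twist":0},{"fingers":0,"x":0,"y":0.1,"z":0.07,"twist":0},{"fingers":0,"x":0,"y":0.25,"z":0.07,"twist":0},{"fingers":0,"x":0,"y":0.5,"z":0.07,"twist":0},{"fingers":0,"x":0,"y":0.5,"z":0.07,"twist":0},{"fingers":0,"x":0,"y":0.5,"z":0.07,"twist":0}]';python3 - <<'E'
from h import *
rel();d=shot('side','side6');cv2.imwrite('pics/c8.png',cv2.resize(d['pixels'][160:220,390:470,::-1],(800,600),interpolation=cv2.INTER_CUBIC))
E
```

```text
time: 8.65
position: [0.4611, 0.2869, 0.0546]
tool_rot: [-0.841, 1.402, 0.84]
ft_force: [-0.7, -0.5, -0.1]
grip_width: 0.009
t 8.65 normal 0.0536 tang 0.0052 z 0.0546 f tool xyz [ 0.12  0.34 -0.76]
```

View pics/c8.png

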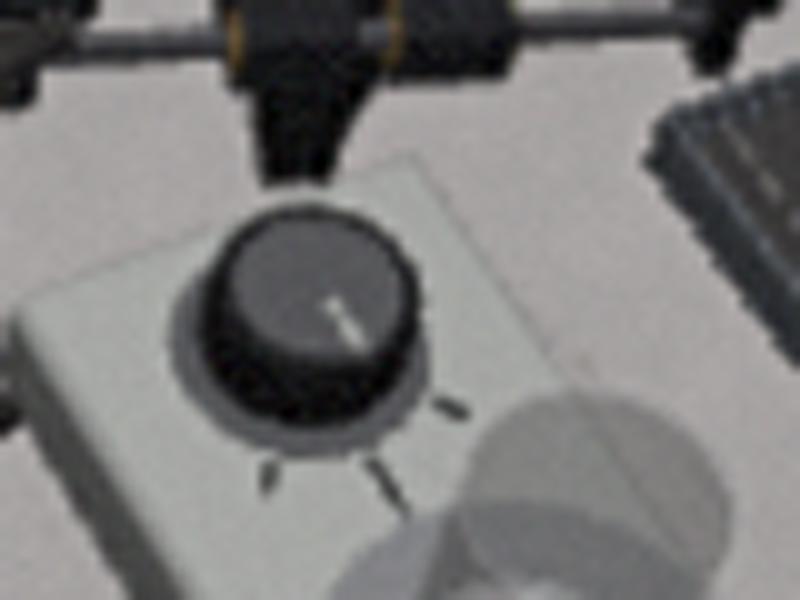

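The pointer, crop (330,300)→(362,350), now runs parallel to the long mark at (370,460)→(408,515). I'll raise clear and check the angle.

```bash
python3 -m creep '[{"fingers":0,"x":0,"y":0.3,"z":0,"twist":0},{"fingers":0,"x":-1,"y":0.3,"z":0,"twist":0},{"fingers":0,"x":-2,"y":0.3,"z":0,"twist":0},{"fingers":0,"x":-3,"y":0.3,"z":0,"twist":0},{"fingers":0,"x":-4,"y":0.3,"z":0,"twist":0},{"fingers":0,"x":-5,"y":0.3,"z":0,"twist":0},{"fingers":0,"x":-6,"y":0.3,"z":0,"twist":0},{"fingers":0,"x":-7,"y":0.3,"z":0,"twist":0},{"fingers":0,"x":-8,"y":0.3,"z":0,"twist":0},{"fingers":0,"x":-9,"y":0.3,"z":0,"twist":0},{"fingers":0,"x":-10,"y":0.3,"z":0,"twist":0},{"fingers":0,"x":-10,"y":0.3,"z":0,"twist":0},{"fingers":0,"x":-10,"y":0.3,"z":0,"twist":0}]';python3 - <<'E'
from h import *
st()
d=shot('wrist','w7');shot('side','side7')
D=np.array([.5055,.2575,.069]);K=d['K'];q=att(d).T@(D-np.array(d['xyz']));u=K[0,2]+K[0,0]*q[0]/-q[2];v=K[1,2]-K[1,1]*q[1]/-q[2];print(u,v)
u0,v0=int(u)-60,int(v)-40;print(u0,v0)
cv2.imwrite('pics/c9.png',cv2.resize(d['pixels'][v0:v0+100,u0:u0+130,::-1],(780,600),interpolation=cv2.INTER_CUBIC))
E
```

```text
time: 9.78
position: [0.4506, 0.2939, 0.4567]
tool_rot: [-0.84, 1.398, 0.84]
ft_force: [-0.1, 0.6, -1.2]
grip_width: 0.004
t 9.7833 p [0.4506 0.2939 0.4567] f [-0.14  0.57 -1.23] grip 0.004
toolx [ 0.004  0.002 -1.   ] y [-0.882  0.472 -0.002] z [0.472 0.882 0.004] q [ 0.16  0.14 -0.9   1.26  0.12  1.79  0.37]
313.0113730633233 229.32120621042196
253 189
```

View pics/c9.png

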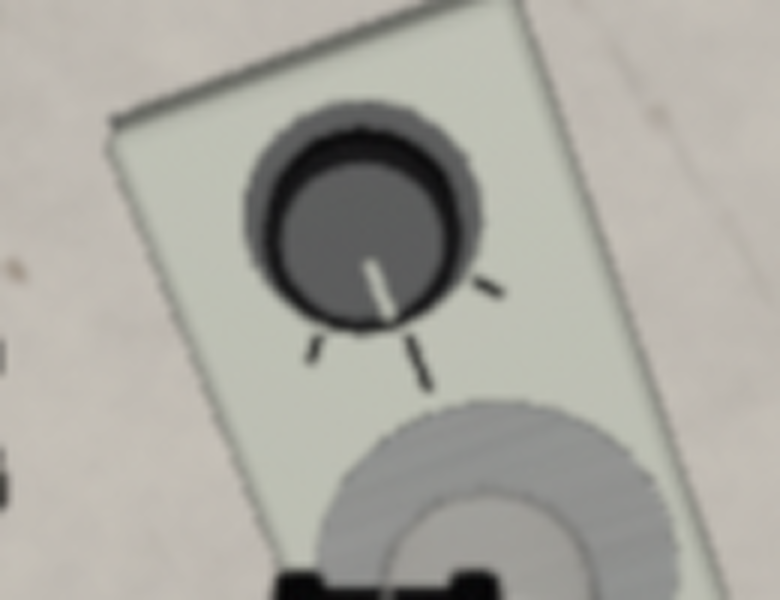

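View pics/side7.png

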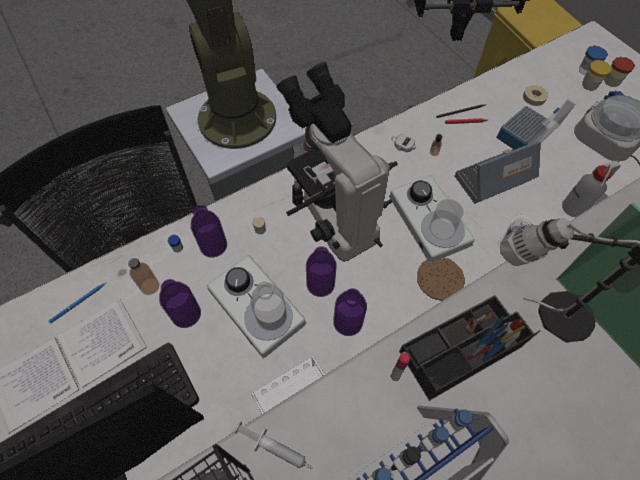

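The dial pointer, crop (370,262)→(390,322), lines up with the long mark at (408,337)→(430,388). The beaker, bottle, other dial and bystanders look as they did in the first side picture, and the arm is clear, so I'm handing in.

```bash
python3 -c "
from bench import workorder
print(workorder.close_job())"
```

```text
the job is handed in; nothing more can be done
None
```

The dial of the left stirrer, the one under the open beaker (stirrer_a), now sits at its middle long mark, and the job is handed in. I pushed its near-left rim with the closed fingertips from outside, at about 8–13 N, with roughly 16–17 mm of travel along the rim. I never took the dial between the fingers.

- **Click-in:** the sideways force reversed once the dial was past the hump. After I backed off, the pointer lined up with the long mark in both the side and wrist pictures. I judged this by eye and did not compute a final angle.
- **Everything else:** in the last side picture the beaker, bottle, other dial and visible bystanders look unmoved compared with the first. I only compared them by eye.
- **Finish:** the arm is clear at z = 0.46 m with only about 1 N of residual force on the sensor. The job took about 10 s of the 61 s allowed.
- **Disagreement:** the cameras' estimates of the dial centre differed by 2–3 mm. I settled this by approaching in small steps until the force sensor showed contact. No check failed.

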